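# Shut and bolt the round reference block's drawer

## Robot

A 6-joint arm with a two-finger parallel gripper is mounted at the origin on a cart in front of the work surface, level with it; the furniture and walls round the work are solid. World frame = base frame: x ahead of the robot, y to its left, z up, the work surface at z = 0. Lengths are in m, angles in rad, forces in N, time in s.
With the tool pointing down it reaches from about 0.35 to 0.975 m from the base axis. Payload 4.9 kg.
Tool frame: the origin (TCP) lies midway between the tips of the shut fingers; the grasp point (between the pads) lies 19 mm behind it; z points along the fingers, y is the line along which they close (so a half turn about z gives the same grasp; the last joint's range is limited). The gripper opens to 85 mm and grips with 20 to 120 N. Pads are 22 mm wide; open, the fingers measure 114 mm over their backs; the gripper's body (76 mm by 85 mm) begins 54 mm behind the grasp point. The pads swing forward as they close: fully open they stand 13 mm farther back than shut.
Start: joints at [1.174, 0.053, 1.613, -0, 1.476, -0.119], TCP at [0.171, 0.601, 0.231] pointing down, gripper open.
Joint ranges: [-3.01, 3.01], [-1.01, 2.22], [0.06, 2.58], [-1.02, 4.17], [0.09, 2.62], [-3.14, 3.14]. Speed limits (rad/s): [2.57, 2.57, 3.14, 3.14, 3.14, 3.14].

## Interface

Orientations are given as a unit quaternion [x, y, z, w].
In Python, from workcell import * gives the robot as it stands. The module is installed in compiled form; this text tells all that it offers.
- The arm moves only by the tool arm_command, never from a script. Its argument "plan" is a list of rows, each a list of 7 numbers: the opening, from -1 (shut) to 1 (fully open), then the shift along the world's x, y, z in m, then the turn, a rotation vector about the world's x, y, z in degrees. In form: [[hand, tx, ty, tz, wx, wy, wz], ...]. A call has exactly 10 rows; each row shifts and turns the commanded pose from where the row before left it; what a row does not reach is not made up. A row lasts 1/10 s, in which the tool goes at most 50 mm and 8.59 degrees, less where a joint would pass 70% of its speed; a pose out of reach is approached as far as the arm can. A call with a gripper value outside its range is refused whole. The fingers move at their own pace and stop on an object; "newtons" is the grip in N (left out, the last holds). Time passes only in rows, so rows that do not move let the fingers close, or fill a call up. It gives the time, the measured TCP pose, the force, the opening and the grip force at its end, in the units of the state.
- get_obs(): the state, without advancing time (a new reading comes with each control period).
- get_image(name): name is "side" or "top"; returns a dict with "frame" (384x512x3 uint8, blue, green, red), "intrinsics" (3x3 intrinsics, pixels), "D" ([k1, k2, p1, p2, k3] as OpenCV has them; the pictures are not rectified), "rvec" (rotation vector, rad) and "tvec" (3), from world to camera coordinates, as OpenCV has them. Camera axes: x right, y down, z forward; pixel columns grow to the right and rows downward; lengths in m; the calibration is good to about 2 mm. A picture is of the moment at which its call begins. There is no depth.
- close_job(): hands the job in; it is judged then, once.
The state is a dict: "t": time; "joints": joint angles; "dq": joint speeds; "effort": joint torques, N m; "position": TCP position; "tool_rot": TCP orientation; "force": force on the tool from outside, world axes, zero at the start; "moment": the same for the moment, N m; "finger_gap": finger opening in m; "grip_force": force on a finger pad.
Only numpy, scipy, OpenCV 4.12 (cv2) and the standard library are available. Lean on these libraries where they do the work, as an engineer would, in place of code of your own. Each camera call takes 0.05 s, during which the arm holds its last target. There are 200 camera calls.

## Task

With the fingertips, push the drawer that holds the round reference block fully shut without slamming it, and only then push the knob of the sliding bolt on that same case as far as it goes, so that the bolt stands across the drawer front. Grip and lift nothing: do not touch or lift the blocks, and leave the other drawer with the square block, its bolt and the things standing around as they are.

Things in the scene. Friction and masses are not known exactly. Their poses are not given: they have to be found in the camera images.
- case_a: grey one-drawer case holding the ROUND block; to be closed and bolted; stands left or right. Fixed. Origin: centre of underside; x from its front to its back (drawer is pushed shut along +x), y left, z up. Housing x -85 to +85 mm, y -31 to +85, roof 75 mm high; right of it a low ledge with the bolt: y -80 to -30, x -119 to +85, top 49 mm high
- case_a_drawer (a joint): drawer of that case, m: 0 fully shut, grows as it comes out, 0.13 at most. Starts about 0.09 to 0.12 out. It runs easily (about 2 N of friction) and stays where it is left; no spring, no catch.
- case_a_front (a point): middle of the outer face of that drawer's front, 30 mm above the worktop; moves with the drawer; axes as the case's. Flat upright panel 107 mm wide, 12 mm thick, from 9 to 67 mm above the worktop, no handle (only a card frame and a dark round finger recess, both flush). With the drawer shut this point is at (-97, 27, 30) mm in the case's frame.
- case_a_bolt (a joint): steel sliding bolt on that case's ledge, m: 0 drawn back (start), 0.032 fully thrown, when its bar stands across the right end of the shut drawer's front. Moves along the case's +y, about 1.5 N of friction, stays where it is left.
- case_a_knob (a point): centre of the upright steel knob on that bolt, 78 mm above the worktop; moves with the bolt; axes as the case's. Knob 12 mm in diameter at its head, standing from 62 to 89 mm above the worktop; nothing else on the ledge is higher than 66 mm. At the start it is at (-106, -71.5, 78) mm in the case's frame.
- round_block: round steel reference block, 64 mm in diameter, 12 mm thick, lying loose in case_a's drawer (drawer floor 14 mm above the worktop); origin at the centre of its underside, z up.
- case_b: grey one-drawer case holding the SQUARE block; leave as it is. Fixed. Origin: centre of underside; x from its front to its back (drawer is pushed shut along +x), y left, z up. Housing x -85 to +85 mm, y -31 to +85, roof 75 mm high; right of it a low ledge with the bolt: y -80 to -30, x -119 to +85, top 49 mm high
- case_b_drawer (a joint): drawer of the other case, m, as above; open at the start, must stay as it is.
- case_b_front (a point): middle of the outer face of the other case's drawer front, as above.
- case_b_bolt (a joint): bolt of the other case, m, as above; 0 at the start, must stay there.
- square_block: square steel reference block, 60 x 60 x 16 mm, lying loose in case_b's drawer; origin at the centre of its underside.
- specimen: bystander: black cylindrical mounted specimen, 30 mm across, 19 mm high, on the worktop in front of and between the cases; origin at the centre of its underside.
- gauge_box: bystander: small cardboard-coloured box 44 x 62 x 36 mm on the worktop in front and to the right of the right-hand case; origin at the centre of its underside.
- screwdriver: bystander: screwdriver, 192 mm long, 28 mm wide, 26 mm high, lying on the worktop near the front edge; origin at the centre of its underside, length along its y.
Not all that is in view belongs to the job. What is shaped like the round_block but pink or red is not meant.

How it is judged:
By the outcome, as a careful person would: the job done as asked, in the order asked, and still so for the second after the job is handed in, with the robot touching nothing.
It also fails if it takes over 45 s, if anything falls off the work surface, if the arm or the gripper's body presses on something with over 40 N, if the wrist force passes 120 N, or if a joint passes its speed limit or range.

## Working session

There is one attempt and no reset: what is moved stays moved. The work goes in short steps, Python scripts to look and compute and a tool call to move; the robot and the scene stay as the last step left them, time stands still between calls to the robot, and variables do not carry over. Pictures are saved under pics/ and viewed, at most 10 in all, crops included, and the job is handed in when it is done.

Besides the shell and the picture viewer there is one more tool, called by a JSON object that holds its "method" and its "body". arm_command: Moves the arm, as the interface text tells. Its arguments: {"type":"object","properties":{"plan":{"type":"array","items":{"type":"array","items":{"type":"number"}}},"newtons":{"type":"number"}},"required":["plan"]}

```bash
mkdir -p pics; cat > h.py <<'E'
from workcell import *
import numpy as np, cv2
def cam(n):
    d=get_image(n); return d
def ray(d,uv,z):
    p=cv2.undistortPoints(np.array([[uv]],float),np.array(d["intrinsics"]),np.array(d["D"]))[0,0]
    R=cv2.Rodrigues(np.array(d["rvec"],float))[0]; t=np.array(d["tvec"],float).ravel()
    c=-R.T@t; v=R.T@np.array([p[0],p[1],1]); return c+v*(z-c[2])/v[2]
def proj(d,P):
    return cv2.projectPoints(np.array(P,float).reshape(-1,1,3),np.array(d["rvec"],float),np.array(d["tvec"],float),np.array(d["intrinsics"]),np.array(d["D"]))[0][:,0]
E
python3 - <<'E'
from h import *
import pickle
for n in("top","side"):
    d=cam(n); cv2.imwrite(f"pics/{n}0.png",cv2.resize(d["frame"],(800,600),interpolation=cv2.INTER_CUBIC)); pickle.dump(d,open(n+"0.pkl","wb"))
    R=cv2.Rodrigues(np.array(d["rvec"],float))[0];print(n,-R.T@np.array(d["tvec"]).ravel())
o=get_obs();print(o["t"],o["position"],o["tool_rot"],o["finger_gap"],o["force"])
E
```

```text
top [0.3506546  0.07898915 1.04755633]
side [-0.06813629 -0.16651141  0.64659827]
0.1 [0.17118288 0.60051269 0.23016446] [ 1.38466519e-01  9.90366664e-01 -9.12535655e-04 -2.46154178e-04] 0.08536156409056517 [ 0.14128188 -1.00068541 -0.04912308]
```

View pics/top0.png

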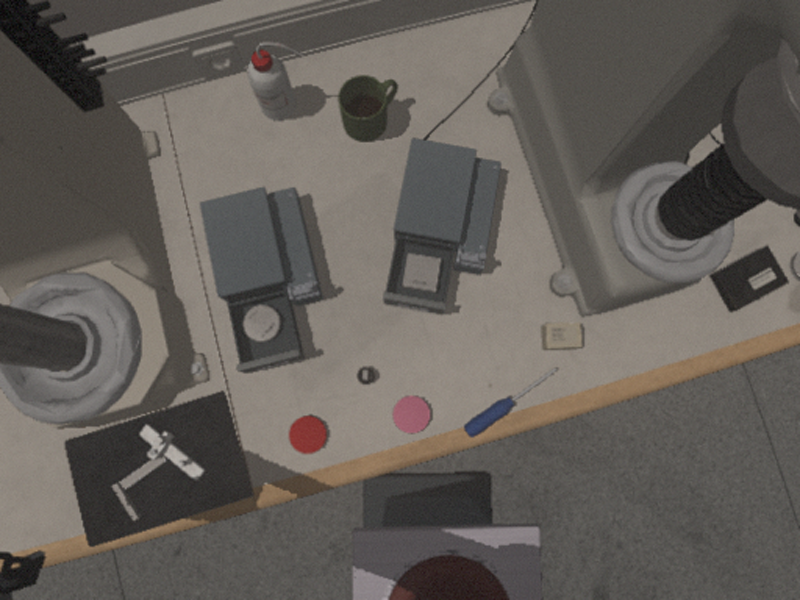

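View pics/side0.png

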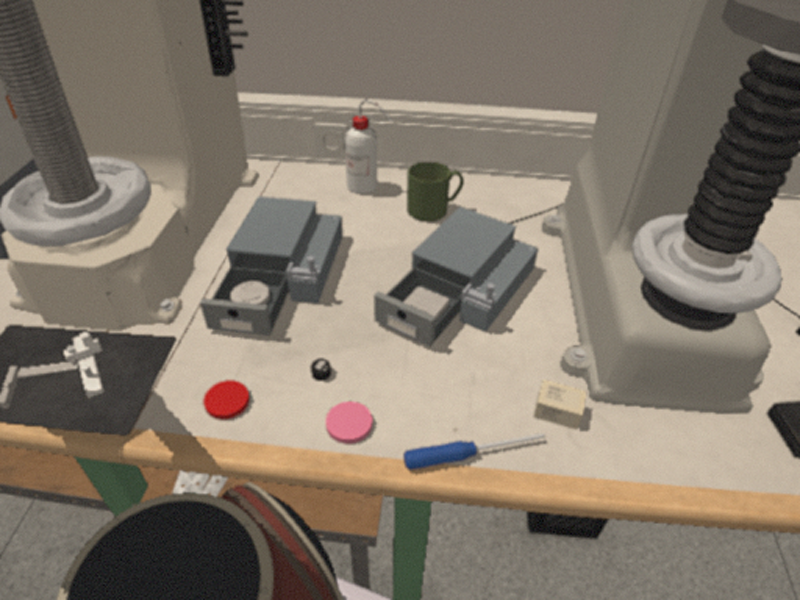

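The left case's drawer, top view (263,323), side view (252,293), holds a round grey steel disc. The right case's drawer, top (421,270), holds a square one. The red disc (308,434) and pink disc (412,413) lie on the table and are decoys. So case_a is the left case; I'll confirm it and read its corners in an enlarged crop.

```bash
python3 - <<'E'
import pickle,cv2,numpy as np
a=pickle.load(open("top0.pkl","rb"))["frame"][115:240,120:214]
b=pickle.load(open("side0.pkl","rb"))["frame"][120:220,126:226]
f=lambda i,k:cv2.convertScaleAbs(cv2.resize(i,None,fx=k,fy=k,interpolation=cv2.INTER_CUBIC),alpha=1.5)
A=f(a,4.5);B=f(b,3.7)
print(A.shape,B.shape)
c=np.zeros((563,795,3),np.uint8);c[:A.shape[0],:A.shape[1]]=A[:563];c[:B.shape[0],424:424+B.shape[1]]=B
cv2.imwrite("pics/crop.png",c)
E
```

```text
(562, 423, 3) (370, 370, 3)
```

View pics/crop.png

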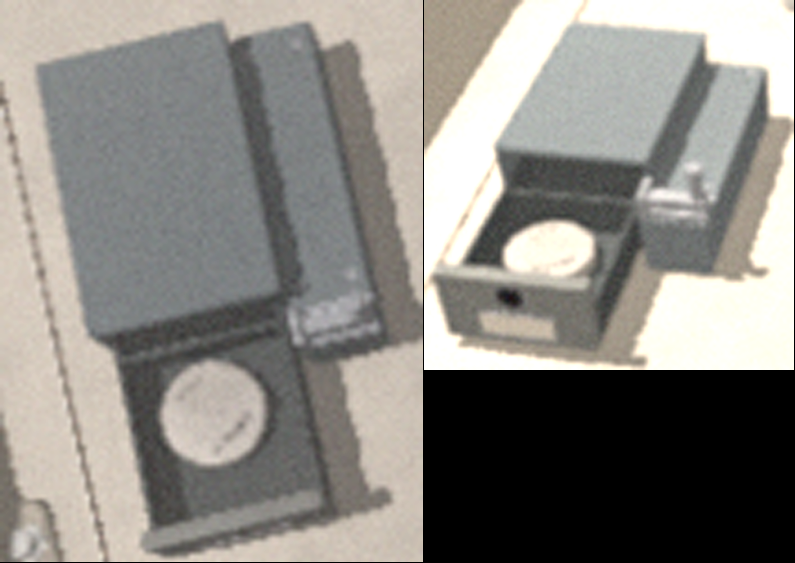

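The crop confirms a round grey steel block in the left case. Roof corners in the crop, top view: (38,66), (221,23), (279,290), (92,336). In the side view: (571,25), (704,35), (640,163), (498,150). The knob top is at about (695,166) in the side view.

```bash
cat >> h.py <<'E'
def case2w(p,P):
    c,s=np.cos(p[2]),np.sin(p[2]); P=np.atleast_2d(np.array(P,float))
    return np.c_[p[0]+c*P[:,0]-s*P[:,1],p[1]+s*P[:,0]+c*P[:,1],P[:,2]]
E
python3 - <<'E'
from h import *
import pickle
from scipy.optimize import least_squares
T=pickle.load(open("top0.pkl","rb"));S=pickle.load(open("side0.pkl","rb"))
ft=lambda a:(np.array(a,float)+.5)/4.5-.5+[120,115]
fs=lambda a:(np.array(a,float)-[424,0]+.5)/3.7-.5+[126,120]
ut=ft([[38,66],[221,23],[279,290],[92,336]]);us=fs([[571,25],[704,35],[640,163],[498,150]])
P=[[.085,.085,.075],[.085,-.031,.075],[-.085,-.031,.075],[-.085,.085,.075]]
r=lambda p:np.r_[(proj(T,case2w(p,P))-ut).ravel(),(proj(S,case2w(p,P))-us).ravel()]
w=np.array([ray(T,u,.075) for u in ut]);print(w.round(4))
c=w[:,:2].mean(0)
q=least_squares(r,[c[0],c[1],0.2]);p=q.x;print("pose",p,np.degrees(p[2]),r(p).round(2))
np.save("pose.npy",p)
def inv(W): 
    d=W[:2]-p[:2];c,s=np.cos(p[2]),np.sin(p[2]);return np.array([c*d[0]+s*d[1],-s*d[0]+c*d[1]]).round(4)
print("front top L/R top cam",[inv(ray(T,u,.067)) for u in ft([[148,550],[324,512]])])
print("front side cam",[inv(ray(S,u,.067)) for u in fs([[437,271],[589,291]])])
print("knob top side",inv(ray(S,fs([695,165]),.089)))
print("knob pred",case2w(p,[-.106,-.0715,.078]), "front shut",case2w(p,[-.097,.027,.03]))
K=proj(T,case2w(p,[[-.106,-.0715,.089]]));print((K-[120,115]+.5)*4.5)
K=proj(S,case2w(p,[[-.106,-.0715,.089]]));print((K-[126,120]+.5)*3.7+[424,0])
E
```

```text
[[0.7062 0.4149 0.075 ]
 [0.7309 0.3046 0.075 ]
 [0.5656 0.2659 0.075 ]
 [0.5402 0.3749 0.075 ]]
pose [0.64030911 0.31383098 0.22889021] 13.114443168205533 [-0.42  0.86  0.59  0.26  0.58  0.39 -0.94  0.75 -0.38 -1.07  1.14 -0.51
  2.01 -0.69 -1.69 -1.4 ]
front top L/R top cam [array([-0.2121,  0.0767]), array([-0.2152, -0.0264])]
front side cam [array([-0.2113,  0.075 ]), array([-0.2135, -0.0293])]
knob top side [-0.1022 -0.0714]
knob pred [[0.55329684 0.22014472 0.078     ]] front shut [[0.53971277 0.31811779 0.03      ]]
[[354.11232774 304.97209911]]
[[694.16255464 168.83230101]]
```

{"method": "arm_command", "body": {"plan": [[-1,0.0206,-0.0321,0,0,0,2.9],[-1,0.0206,-0.0321,0,0,0,2.9],[-1,0.0206,-0.0321,0,0,0,2.9],[-1,0.0206,-0.0321,0,0,0,2.9],[-1,0.0206,-0.0321,0,0,0,2.9],[-1,0.0206,-0.0321,0,0,0,2.9],[-1,0.0206,-0.0321,0,0,0,2.9],[-1,0.0206,-0.0321,0,0,0,2.9],[-1,0.0206,-0.0321,0,0,0,2.9],[-1,0.0206,-0.0321,0,0,0,2.9]], "newtons": 40}}

```text
t: 1.1
position: [0.3777, 0.2785, 0.2309]
tool_rot: [-0.115, 0.993, -0.0, -0.0]
force: [-0.2, -0.4, 0.7]
finger_gap: -0.0001
grip_force: 0.0
```

{"method": "arm_command", "body": {"plan": [[-1,-0.0001,0.0002,-0.0245,0,0,0],[-1,-0.0001,0.0002,-0.0245,0,0,0],[-1,-0.0001,0.0002,-0.0245,0,0,0],[-1,-0.0001,0.0002,-0.0245,0,0,0],[-1,-0.0001,0.0002,-0.0245,0,0,0],[-1,-0.0001,0.0002,-0.0245,0,0,0],[-1,-0.0001,0.0002,-0.0245,0,0,0],[-1,-0.0001,0.0002,-0.0245,0,0,0],[-1,0,0,0,0,0,0],[-1,0,0,0,0,0,0]]}}

```text
t: 2.1
position: [0.3762, 0.2814, 0.0351]
tool_rot: [-0.114, 0.993, -0.0, -0.001]
force: [-0.0, -0.7, 1.0]
finger_gap: -0.0
grip_force: 0.0
```

```bash
python3 - <<'E'
from h import *
d=cam("side"); cv2.imwrite("pics/s1.png",cv2.resize(d["frame"][80:300,80:373],(799,600),interpolation=cv2.INTER_CUBIC))
o=get_obs();p=np.load("pose.npy");e=o["position"][:2]-p[:2];c,s=np.cos(p[2]),np.sin(p[2]);print(c*e[0]+s*e[1],-s*e[0]+c*e[1],o["force"])
E
```

```text
-0.26358241143203426 0.028616332464962826 [0.89106701 1.15981518 0.50790811]
```

View pics/s1.png

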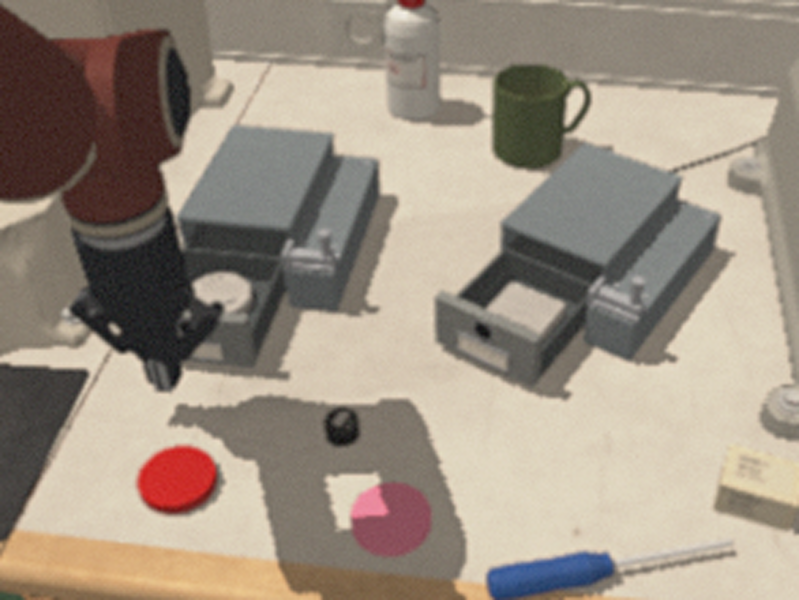

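The shut fingertips, at about (163,375), stand clear in front of case_a's drawer front. I'll start the slow push.

{"method": "arm_command", "body": {"plan": [[-1,0.0078,0.0018,0,0,0,0],[-1,0.0078,0.0018,0,0,0,0],[-1,0.0078,0.0018,0,0,0,0],[-1,0.0058,0.0014,0,0,0,0],[-1,0.0039,0.0009,0,0,0,0],[-1,0.0039,0.0009,0,0,0,0],[-1,0.0039,0.0009,0,0,0,0],[-1,0.0039,0.0009,0,0,0,0],[-1,0.0039,0.0009,0,0,0,0],[-1,0.0039,0.0009,0,0,0,0]]}}

```text
t: 3.15
position: [0.429, 0.2938, 0.0351]
tool_rot: [-0.114, 0.993, -0.0, -0.001]
force: [-2.4, 0.2, 0.9]
finger_gap: -0.0
grip_force: 1.1
```

{"method": "arm_command", "body": {"plan": [[-1,0.0049,0.0011,0,0,0,0],[-1,0.0049,0.0011,0,0,0,0],[-1,0.0049,0.0011,0,0,0,0],[-1,0.0049,0.0011,0,0,0,0],[-1,0.0049,0.0012,0,0,0,0],[-1,0.0049,0.0011,0,0,0,0],[-1,0.0049,0.0011,0,0,0,0],[-1,0.0049,0.0012,0,0,0,0],[-1,0.0049,0.0011,0,0,0,0],[-1,0.0049,0.0011,0,0,0,0]]}}

```text
t: 4.15
position: [0.4786, 0.3051, 0.0353]
tool_rot: [-0.114, 0.993, -0.0, -0.0]
force: [-3.0, 2.0, -1.2]
finger_gap: -0.0
grip_force: 1.1
```

{"method": "arm_command", "body": {"plan": [[-1,0.0049,0.0011,0,0,0,0],[-1,0.0049,0.0011,0,0,0,0],[-1,0.0049,0.0011,0,0,0,0],[-1,0.0049,0.0012,0,0,0,0],[-1,0.0039,0.0009,0,0,0,0],[-1,0.0039,0.0009,0,0,0,0],[-1,0.0029,0.0007,0,0,0,0],[-1,0.0029,0.0007,0,0,0,0],[-1,0.0019,0.0005,0,0,0,0],[-1,0.0019,0.0005,0,0,0,0]]}}

```text
t: 5.15
position: [0.5154, 0.3136, 0.0354]
tool_rot: [-0.114, 0.993, -0.0, 0.0]
force: [-1.8, -0.2, -0.1]
finger_gap: -0.0
grip_force: 1.0
```

{"method": "arm_command", "body": {"plan": [[-1,0.001,0.0002,0,0,0,0],[-1,0.001,0.0002,0,0,0,0],[-1,0.001,0.0002,0,0,0,0],[-1,0.001,0.0002,0,0,0,0],[-1,0.001,0.0003,0,0,0,0],[-1,0.001,0.0002,0,0,0,0],[-1,0.001,0.0002,0,0,0,0],[-1,0.001,0.0002,0,0,0,0],[-1,0.001,0.0003,0,0,0,0],[-1,0.001,0.0002,0,0,0,0]]}}

```text
t: 6.15
position: [0.5254, 0.316, 0.0354]
tool_rot: [-0.114, 0.993, 0.0, 0.0]
force: [-1.9, 1.4, 0.4]
finger_gap: 0.0003
grip_force: 1.0
```

{"method": "arm_command", "body": {"plan": [[-1,0.0007,0.0002,0,0,0,0],[-1,0.0007,0.0002,0,0,0,0],[-1,0.0007,0.0001,0,0,0,0],[-1,0.0007,0.0002,0,0,0,0],[-1,0.0007,0.0001,0,0,0,0],[-1,0.0005,0.0001,0,0,0,0],[-1,0.0005,0.0001,0,0,0,0],[-1,0,0,0,0,0,0],[-1,0,0,0,0,0,0],[-1,0,0,0,0,0,0]]}}

```text
t: 7.15
position: [0.5298, 0.3169, 0.0352]
tool_rot: [-0.114, 0.993, -0.0, 0.0]
force: [-1.3, 0.7, -0.9]
finger_gap: -0.0001
grip_force: 0.5
```

{"method": "arm_command", "body": {"plan": [[-1,0.0005,0.0001,0,0,0,0],[-1,0.0005,0.0001,0,0,0,0],[-1,0.0005,0.0001,0,0,0,0],[-1,0.0005,0.0001,0,0,0,0],[-1,0.0005,0.0002,0,0,0,0],[-1,0.0005,0.0001,0,0,0,0],[-1,0,0,0,0,0,0],[-1,0,0,0,0,0,0],[-1,0,0,0,0,0,0],[-1,0,0,0,0,0,0]]}}

```text
t: 8.15
position: [0.5319, 0.3174, 0.0353]
tool_rot: [-0.114, 0.993, -0.0, -0.001]
force: [-5.2, -0.6, 3.1]
finger_gap: 0.0
grip_force: 2.7
```

{"method": "arm_command", "body": {"plan": [[-1,0.0004,0.0001,0,0,0,0],[-1,0.0004,0.0001,0,0,0,0],[-1,0.0004,0.0001,0,0,0,0],[-1,0.0004,0.0001,0,0,0,0],[-1,0,0,0,0,0,0],[-1,0,0,0,0,0,0],[-1,0,0,0,0,0,0],[-1,0,0,0,0,0,0],[-1,0,0,0,0,0,0],[-1,0,0,0,0,0,0]]}}

```text
t: 9.15
position: [0.5319, 0.3174, 0.0352]
tool_rot: [-0.114, 0.993, -0.001, -0.003]
force: [-11.0, -3.5, 8.8]
finger_gap: -0.0001
grip_force: 6.0
```

{"method": "arm_command", "body": {"plan": [[-1,-0.003,-0.0007,0,0,0,0],[-1,-0.006,-0.0014,0,0,0,0],[-1,-0.01,-0.0023,0,0,0,0],[-1,-0.01,-0.0023,0,0,0,0],[-1,-0.01,-0.0023,0,0,0,0],[-1,0,0,0.025,0,0,0],[-1,0,0,0.03,0,0,0],[-1,0,0,0.03,0,0,0],[-1,0,0,0.03,0,0,0],[-1,0,0,0,0,0,0]]}}

```text
t: 10.15
position: [0.4976, 0.3103, 0.1562]
tool_rot: [-0.114, 0.993, 0.002, 0.005]
force: [1.1, 0.1, 0.8]
finger_gap: 0.0001
grip_force: 0.0
```

{"method": "arm_command", "body": {"plan": [[-1,0.0095,-0.0185,0,0,0,0],[-1,0.0095,-0.0185,0,0,0,0],[-1,0.0095,-0.0185,0,0,0,0],[-1,0.0095,-0.0185,0,0,0,0],[-1,0.0095,-0.0185,0,0,0,0],[-1,0.0095,-0.0185,0,0,0,0],[-1,0.0098,-0.0182,0,0,0,0],[-1,0,0,0,0,0,0],[-1,0,0,0,0,0,0],[-1,0,0,0,0,0,0]]}}

```text
t: 11.15
position: [0.5613, 0.1804, 0.1497]
tool_rot: [-0.114, 0.993, 0.0, -0.0]
force: [1.2, -0.2, -0.2]
finger_gap: -0.0002
grip_force: 0.0
```

```bash
python3 - <<'E'
from h import *
a=cam("side")["frame"][90:290,100:300];b=cam("top")["frame"][100:300,100:300]
cv2.imwrite("pics/s2.png",cv2.resize(np.hstack([a,b]),(800,400),interpolation=cv2.INTER_CUBIC))
o=get_obs();p=np.load("pose.npy");e=o["position"][:2]-p[:2];c,s=np.cos(p[2]),np.sin(p[2]);print(o["position"],c*e[0]+s*e[1],-s*e[0]+c*e[1],o["force"],o["tool_rot"])
E
```

```text
[0.56148171 0.18058573 0.15004399] -0.10700440627215396 -0.11188436857873564 [-1.03808574 -0.29906053 -0.0049768 ] [-1.14484917e-01  9.93424961e-01  7.26819333e-05 -2.14786173e-04]
```

View pics/s2.png

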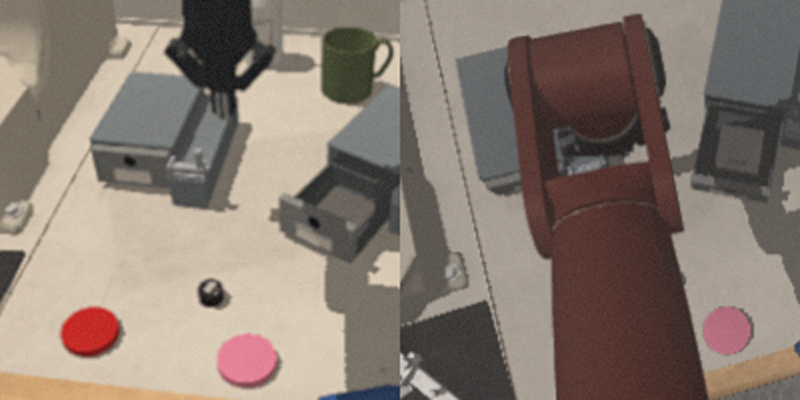

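The drawer is shut, its front flush at about (130,165) in the left half. The knob stands at about (195,158), with the fingers to its right and above. I'll lower beside it now.

{"method": "arm_command", "body": {"plan": [[-1,0.0024,0.0006,-0.011,0,0,0],[-1,0,0,-0.011,0,0,0],[-1,0,0,-0.011,0,0,0],[-1,0,0,-0.011,0,0,0],[-1,0,0,-0.011,0,0,0],[-1,0,0,-0.011,0,0,0],[-1,0,0,-0.0105,0,0,0],[-1,0,0,0,0,0,0],[-1,0,0,0,0,0,0],[-1,0,0,0,0,0,0]]}}

```text
t: 12.25
position: [0.5651, 0.1805, 0.0745]
tool_rot: [-0.114, 0.993, 0.0, 0.001]
force: [-0.3, 1.8, 0.1]
finger_gap: -0.0002
grip_force: 0.0
```

{"method": "arm_command", "body": {"plan": [[-1,-0.0009,0.0039,0,0,0,0],[-1,-0.0009,0.0039,0,0,0,0],[-1,-0.0009,0.0039,0,0,0,0],[-1,-0.0009,0.0039,0,0,0,0],[-1,-0.0007,0.0029,0,0,0,0],[-1,-0.0007,0.0029,0,0,0,0],[-1,-0.0007,0.0029,0,0,0,0],[-1,-0.0007,0.0029,0,0,0,0],[-1,-0.0007,0.0029,0,0,0,0],[-1,-0.0007,0.0029,0,0,0,0]]}}

```text
t: 13.25
position: [0.5567, 0.2135, 0.0738]
tool_rot: [-0.114, 0.993, -0.0, 0.0]
force: [0.6, -1.9, 0.2]
finger_gap: 0.0001
grip_force: 0.8
```

{"method": "arm_command", "body": {"plan": [[-1,-0.0005,0.0019,0,0,0,0],[-1,-0.0005,0.0019,0,0,0,0],[-1,-0.0005,0.0019,0,0,0,0],[-1,-0.0005,0.0019,0,0,0,0],[-1,-0.0002,0.001,0,0,0,0],[-1,-0.0002,0.001,0,0,0,0],[-1,-0.0002,0.001,0,0,0,0],[-1,0,0,0,0,0,0],[-1,0,0,0,0,0,0],[-1,0,0,0,0,0,0]]}}

```text
t: 14.25
position: [0.554, 0.2241, 0.0738]
tool_rot: [-0.114, 0.993, 0.0, -0.0]
force: [0.1, -0.6, -0.5]
finger_gap: 0.0001
grip_force: 0.4
```

{"method": "arm_command", "body": {"plan": [[-1,-0.0002,0.001,0,0,0,0],[-1,-0.0002,0.001,0,0,0,0],[-1,-0.0002,0.001,0,0,0,0],[-1,-0.0002,0.001,0,0,0,0],[-1,-0.0003,0.001,0,0,0,0],[-1,-0.0002,0.001,0,0,0,0],[-1,0,0,0,0,0,0],[-1,0,0,0,0,0,0],[-1,0,0,0,0,0,0],[-1,0,0,0,0,0,0]]}}

```text
t: 15.25
position: [0.5527, 0.2301, 0.0738]
tool_rot: [-0.114, 0.993, 0.0, -0.0]
force: [0.1, -0.5, -0.3]
finger_gap: -0.0002
grip_force: 0.3
```

{"method": "arm_command", "body": {"plan": [[-1,-0.0001,0.0006,0,0,0,0],[-1,-0.0001,0.0006,0,0,0,0],[-1,-0.0002,0.0006,0,0,0,0],[-1,-0.0001,0.0006,0,0,0,0],[-1,-0.0002,0.0006,0,0,0,0],[-1,0,0,0,0,0,0],[-1,0,0,0,0,0,0],[-1,0,0,0,0,0,0],[-1,0,0,0,0,0,0],[-1,0,0,0,0,0,0]]}}

```text
t: 16.25
position: [0.5521, 0.233, 0.0738]
tool_rot: [-0.114, 0.993, -0.0, -0.0]
force: [0.9, -1.4, 0.6]
finger_gap: -0.0001
grip_force: 1.0
```

{"method": "arm_command", "body": {"plan": [[-1,-0.0001,0.0006,0,0,0,0],[-1,-0.0001,0.0006,0,0,0,0],[-1,-0.0002,0.0006,0,0,0,0],[-1,-0.0001,0.0006,0,0,0,0],[-1,-0.0002,0.0006,0,0,0,0],[-1,0,0,0,0,0,0],[-1,0,0,0,0,0,0],[-1,0,0,0,0,0,0],[-1,0,0,0,0,0,0],[-1,0,0,0,0,0,0]]}}

```text
t: 17.25
position: [0.552, 0.2337, 0.0739]
tool_rot: [-0.114, 0.993, -0.002, 0.0]
force: [1.4, -10.1, 1.9]
finger_gap: 0.0002
grip_force: 5.1
```

The motion stopped and the force rose to 10 N, so the bolt is at its end stop. I'll back off and check.

{"method": "arm_command", "body": {"plan": [[-1,0.0007,-0.0029,0,0,0,0],[-1,0.0014,-0.0058,0,0,0,0],[-1,0.0023,-0.0097,0,0,0,0],[-1,0.0023,-0.0097,0,0,0,0],[-1,0.0023,-0.0097,0,0,0,0],[-1,0,0,0.03,0,0,0],[-1,0,0,0.04,0,0,0],[-1,0,0,0.04,0,0,0],[-1,0,0,0.04,0,0,0],[-1,0,0,0,0,0,0]]}}

```text
t: 18.25
position: [0.5642, 0.1985, 0.2322]
tool_rot: [-0.114, 0.993, 0.001, 0.007]
force: [-0.3, -0.2, 0.3]
finger_gap: -0.0004
grip_force: 0.0
```

{"method": "arm_command", "body": {"plan": [[-1,-0.02,-0.01,0,0,0,0],[-1,-0.02,-0.01,0,0,0,0],[-1,-0.02,-0.01,0,0,0,0],[-1,-0.02,-0.01,0,0,0,0],[-1,-0.02,-0.01,0,0,0,0],[-1,-0.02,-0.01,0,0,0,0],[-1,-0.01,-0.01,0,0,0,0],[-1,0,0,0,0,0,0],[-1,0,0,0,0,0,0],[-1,0,0,0,0,0,0]]}}

```text
t: 19.25
position: [0.4308, 0.1283, 0.2236]
tool_rot: [-0.114, 0.993, 0.0, -0.0]
force: [-0.3, -0.1, -0.0]
finger_gap: 0.0002
grip_force: 0.0
```

```bash
python3 - <<'E'
from h import *
d=cam("side");p=np.load("pose.npy")
a=d["frame"][110:210,126:226]
cv2.imwrite("pics/s3.png",cv2.convertScaleAbs(np.hstack([cv2.resize(a,(400,400),interpolation=cv2.INTER_CUBIC),cv2.resize(cam("top")["frame"][100:300,100:300],(400,400))]),alpha=1.4))
f=lambda P:((proj(d,case2w(p,P))-[126,110]+.5)*4).round(0)
print("knob start/thrown top",f([[-.106,-.0715,.089],[-.106,-.0395,.089]]))
o=get_obs();print(o["position"],o["force"],o["t"])
E
```

```text
knob start/thrown top [[292. 223.]
 [243. 218.]]
[0.43075612 0.12843217 0.22363558] [ 0.45528544  0.02198056 -0.67007049] 19.35
```

View pics/s3.png

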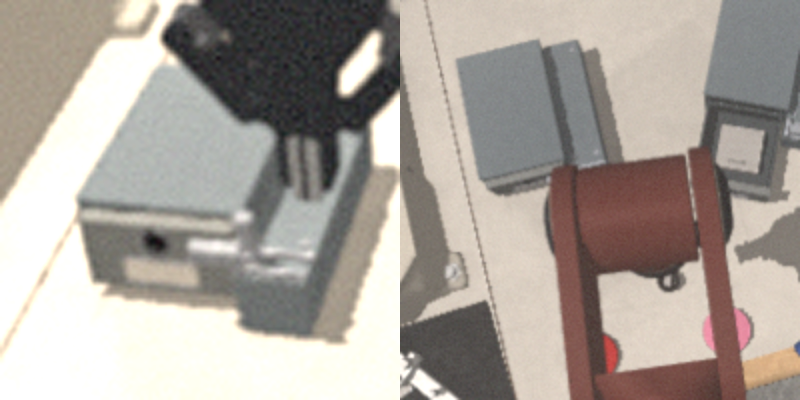

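The drawer is shut. The bar stands across the right end of its front, at about (215,245). The knob top is at about (243,215), against (243,218) predicted for fully thrown. Nothing else has moved, and the arm is clear.

```bash
python3 -c "
from workcell import *
print(close_job())"
```

```text
the job is handed in; nothing more can be done
None
```

I pushed the drawer holding the round block (left case) gently shut, then threw that case's bolt to its end stop across the drawer front. In the pictures nothing else had moved, and I handed the job in at about 19 s of the 45 s limit.

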